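# Set up the food slicer on the kitchen island

### The arm

A 7-joint arm with a two-finger parallel gripper is mounted at the origin on the work surface. World frame = base frame: x ahead of the robot, y to its left, z up, the work surface at z = 0. Lengths are in m, angles in rad, forces in N, time in s.
With the tool pointing down it reaches from about 0.425 to 0.825 m from the base axis. Payload 3.6 kg.
Tool frame: the origin (TCP) lies on the centre line of the jaws, within the pads' length; the fingertips stand 8 mm ahead of it and the grasp point (between the pads) lies 11 mm behind it; z points along the fingers, y is the line along which they close (so a half turn about z gives the same grasp; the last joint's range is limited). The gripper opens to 85 mm and grips with 20 to 120 N. Pads are 22 mm wide; open, the fingers measure 114 mm over their backs; the gripper's body (76 mm by 85 mm) begins 54 mm behind the grasp point. The pads swing forward as they close: fully open they stand 13 mm farther back than shut.
Start: joints at [1.167, 0.615, -0.013, 1.423, 0.008, 1.103, -0.04], TCP at [0.24, -0.604, 0.239] pointing down, gripper open.
Joint ranges: [-3.12, 3.12], [-0.3, 2.06], [-1.34, 1.32], [0.26, 2.42], [-1.36, 4.5], [0.01, 1.98], [-2.84, 2.84]. Speed limits (rad/s): [2.79, 2.79, 3.14, 3.14, 3.14, 3.14, 3.14].

### API

Orientations are given as a unit quaternion [x, y, z, w].
In Python, from rig import state, eyes, job gives the robot as it stands.
- The arm moves only by the tool jog_arm, never from a script. Its argument "targets" is a list of rows, each an object with "translation": the shift along the tool's x, y, z in m, a list of three; "angular": the turn, a rotation vector about the tool's x, y, z in rad, a list of three; "claw": the opening, from 0 (shut) to 1 (fully open). A call has 1 to 8 rows; each row is the pose to reach, as a shift and turn from the pose commanded when the call began, along the tool's axes at that moment; what a row does not reach only later rows make up. A row lasts 1/10 s, in which the tool goes at most 50 mm and 8.59 degrees, less where a joint would pass 70% of its speed; a pose out of reach is approached as far as the arm can. A call with a gripper value outside its range is refused whole. The fingers move at their own pace and stop on an object; "newtons" is the grip in N (left out, the last holds). Time passes only in rows, so rows that repeat a pose let the fingers close. It gives the time, the measured TCP pose, the force, the opening and the grip force at its end, in the units of the state.
- state(): the state, without advancing time (a new reading comes with each control period).
- eyes.snapshot(name): name is "side" or "top"; returns a dict with "color" (384x512x3 uint8, red, green, blue), "z_map" (384x512 float32, m along the optical axis (not along the pixel's ray), 0 where there is no reading), "intrinsics" (3x3 intrinsics, pixels), "view" (4x4, takes a point from world to camera coordinates). Camera axes: x right, y up, looking along -z (the intrinsics and any distortion apply to the point x, -y, -z); pixel columns grow to the right and rows downward; lengths in m; the calibration is good to about 2 mm. A picture is of the moment at which its call begins.
- job.job_done(): hands the job in; it is judged then, once.
The state is a dict: "time": time; "q": joint angles; "joint_vel": joint speeds; "effort": joint torques, N m; "eef_pos": TCP position; "ee_rot": TCP orientation; "wrist_force": force on the tool from outside, world axes, zero at the start; "wrist_torque": the same for the moment, N m; "grip_width": finger opening in m; "finger_force": force on a finger pad.
Only numpy, scipy, OpenCV 4.12 (cv2) and the standard library are available. Lean on these libraries where they do the work, as an engineer would, in place of code of your own. Each camera call takes 0.05 s, during which the arm holds its last target. There are 200 camera calls.

### The job

Set up the slicer: take the loose blade by its white hub, slide the hub over the machine's upright drive shaft and lower it gently, without letting it drop, until it sits fully home; and put the green catch tray flat on the counter in front of the machine, low wall towards it, with that wall pushed up flush, square and centred against the front face under the spout. Leave the jars, mill, cup, tins and pot standing where they are.

Things in the scene. Friction and masses are not known exactly. Their poses are not given: they have to be found in the camera images.
- slicer: Fixed cream motor base, 180 (x) by 170 (y) by 70 high, with a vertical drive shaft in the middle of its top. Origin: centre of the underside. Front face: its own -x side, plane, x = -90. On top a round steel chamber wall, outer radius 81, inner 73, up to 105, open in front. Spout over the front: 66 wide, juts 15, underside 58, top 91 above the counter. (mm)
- shaft_foot (a point): On the shaft's axis, at the chamber floor, 70 above the counter: where the centre of the blade's underside comes when it is fully home. Axes as the slicer's. (mm)
- shaft_tip (a point): Centre of the shaft's top, 145 above the counter. The vertical steel shaft has diameter 18; its last 10 taper to diameter 9. (mm)
- slicer_front (a point): Middle of the lower edge of the slicer's front face, at counter height. Axes as the slicer's: x points into the machine, y along the face. (mm)
- blade: Loose blade, about 0.16 kg, standing upright: white plastic hub (tube open at both ends, outer diameter 36, bore 21, 100 tall; foot flange diameter 52, 8 high) with two flat steel wings to 57 from the axis along its +x (16 to 20 high) and -x (34 to 38 high), 18 wide. Origin: centre of the underside, z up the bore. Any yaw fits the shaft. (mm)
- tray: Loose green open catch tray, about 0.32 kg, 130 (x) by 140 (y), walls 4 thick. The wall on its +x side is low (30), the other three are 50 tall. A pale wooden carrying bar, 14 by 14 in section, runs along y over the middle between two uprights (93 tall). Origin: centre of the underside. Starts flat on the counter. (mm)
- tray_lip (a point): Middle of the lower outer edge of the tray's low wall (65 along the tray's +x from its origin): this meets point slicer_front when the tray is in place. Axes as the tray's. (mm)
- tray_bar (a point): Middle of the carrying bar, 85 above the tray's underside; bar top 92, underside 78. Axes as the tray's: pinch the bar across x. (mm)
- pepper_mill: loose dark wooden pepper mill, 150 tall, 54 across, standing (sizes in mm). A bystander: leave it alone. Origin: centre of the underside, z up.
- spice_jar: loose amber glass jar with dark lid, 105 tall, 48 across, standing (sizes in mm). A bystander: leave it alone. Origin: centre of the underside, z up.
- honey_jar: loose amber glass jar with brass lid, 85 tall, 56 across, standing (sizes in mm). A bystander: leave it alone. Origin: centre of the underside, z up.
- beaker: loose blue ceramic cup without handle, 85 tall, 60 across, standing (sizes in mm). A bystander: leave it alone. Origin: centre of the underside, z up.
- tin: loose copper-coloured tin with white top, 75 tall, 54 across, standing (sizes in mm). A bystander: leave it alone. Origin: centre of the underside, z up.
- caddy: loose red tin with white top, 95 tall, 54 across, standing (sizes in mm). A bystander: leave it alone. Origin: centre of the underside, z up.
- salt_pot: loose white pot with blue lid, 60 tall, 44 across, standing (sizes in mm). A bystander: leave it alone. Origin: centre of the underside, z up.
There are look-alikes about, which are no part of the job. Several things look just like the tray: the one meant starts farthest to the robot's right.

How it is judged:
At the end, for the whole second after the job is handed in: Blade home on the shaft (underside centre within 4 mm sideways and in height, upright to 0.06 rad); tray flat, lip within 4 mm of the front face, 10 mm of its middle, square to 0.05 rad; both at rest; each bystander within 20 mm of its start and upright to 0.15 rad (horizontal distance between blade and shaft_foot below 0.004 m and z of blade in the frame of shaft_foot between -0.004 and 0.004 m and angle between blade's own z axis and vertical below 0.06 rad and linear speed of each of blade, tray below 0.02 m/s and x of tray_lip in the frame of slicer_front between -0.004 and 0.004 m and y of tray_lip in the frame of slicer_front between -0.01 and 0.01 m and z of tray_lip in the frame of slicer_front between -0.004 and 0.004 m and angle between the x axis of tray and the x axis of slicer, either way round below 0.05 rad and angle between tray's own z axis and vertical below 0.04 rad and distance of each of pepper_mill, spice_jar, honey_jar, beaker, tin, caddy, salt_pot from where it was at the start of the episode below 0.02 m and angle between each of pepper_mill, spice_jar, honey_jar, beaker, tin, caddy, salt_pot's own z axis and vertical below 0.15 rad); the robot touches nothing.
It fails at once if the blade drops down the shaft (faster than 0.5 m/s while on it) (horizontal distance between blade and shaft_foot below 0.015 m and z of blade in the frame of shaft_foot below 0.07 m and linear speed of blade above 0.5 m/s).
It fails at once if a bystander is knocked over (tilted more than 0.6 rad) or shifted by more than 50 mm (angle between any of pepper_mill, spice_jar, honey_jar, beaker, tin, caddy, salt_pot's own z axis and vertical above 0.6 rad or distance of any of pepper_mill, spice_jar, honey_jar, beaker, tin, caddy, salt_pot from where it was at the start of the episode above 0.05 m).
It also fails if it takes over 67 s, if anything falls off the work surface, if the arm or the gripper's body presses on something with over 40 N, if the wrist force passes 120 N, or if a joint passes its speed limit or range.

## Working session

There is one attempt and no reset: what is moved stays moved. The work goes in short steps, Python scripts to look and compute and a tool call to move; the robot and the scene stay as the last step left them, time stands still between calls to the robot, and variables do not carry over. Pictures are saved under pics/ and viewed, at most 10 in all, crops included, and the job is handed in when it is done.

Besides the shell and the picture viewer there is one more tool, called after "Call:" as a command line: name --argument value ..., lists and objects as JSON in quotes. jog_arm: Moves the arm, as the interface text tells. Its arguments: {"type":"object","properties":{"targets":{"type":"array"},"newtons":{"type":"number"}},"required":["targets"]}

```bash
mkdir -p pics
python3 - <<'E'
from rig import state, eyes
import cv2, numpy as np, pickle
s=state(); print({k:np.round(v,3).tolist() for k,v in s.items()})
for n in ("side","top"):
    d=eyes.snapshot(n); pickle.dump(d,open(f"pics/{n}0.pkl","wb"))
    cv2.imwrite(f"pics/{n}0.png",cv2.resize(d["color"][:,:,::-1],(800,600),interpolation=cv2.INTER_CUBIC))
    print(n,d["intrinsics"].round(2).tolist(),np.linalg.inv(d["view"]).round(3).tolist(),d.keys(),(d["z_map"]==0).mean())
E
```

```text
{'time': 0.0, 'q': [1.166, 0.616, -0.013, 1.425, 0.008, 1.103, -0.04], 'joint_vel': [0.001, 0.001, -0.001, 0.001, 0.0, 0.0, -0.001], 'effort': [0.001, -46.921, 0.26, -17.104, 0.01, 0.01, -0.0], 'eef_pos': [0.24, -0.603, 0.238], 'ee_rot': [0.982, 0.188, -0.0, -0.001], 'wrist_force': [0.273, -0.163, -0.624], 'wrist_torque': [0.043, -0.019, 0.032], 'finger_force': 0.0, 'grip_width': 0.085}
side [[405.26, 0.0, 263.15], [0.0, 405.26, 194.8], [0.0, 0.0, 1.0]] [[-0.683, 0.51, -0.524, -0.275], [-0.731, -0.468, 0.497, 0.668], [0.008, 0.722, 0.692, 1.063], [0.0, 0.0, 0.0, 1.0]] dict_keys(['color', 'z_map', 'intrinsics', 'view']) 0.003875732421875
top [[365.44, 0.0, 256.61], [0.0, 365.44, 195.9], [0.0, 0.0, 1.0]] [[0.023, 0.99, -0.136, 0.281], [-1.0, 0.024, 0.002, 0.013], [0.006, 0.136, 0.991, 1.218], [0.0, 0.0, 0.0, 1.0]] dict_keys(['color', 'z_map', 'intrinsics', 'view']) 0.0041046142578125
```

View pics/side0.png

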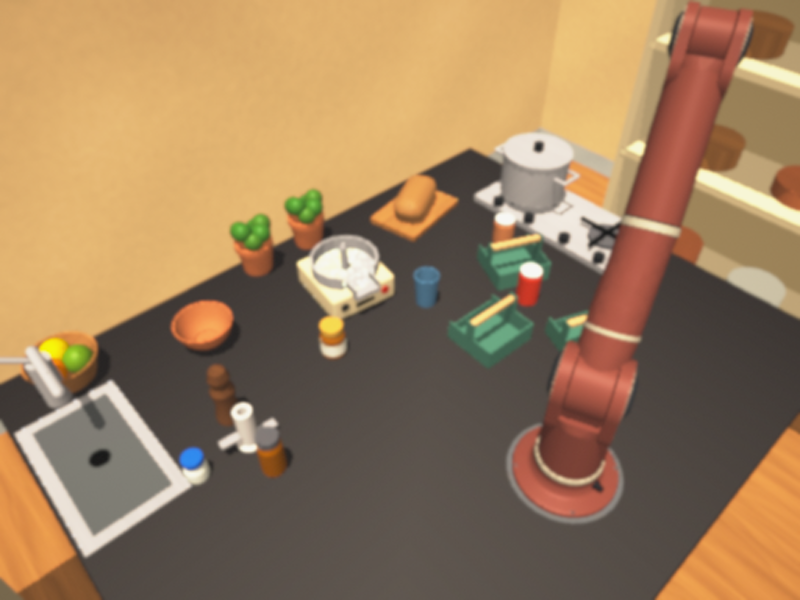

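View pics/top0.png

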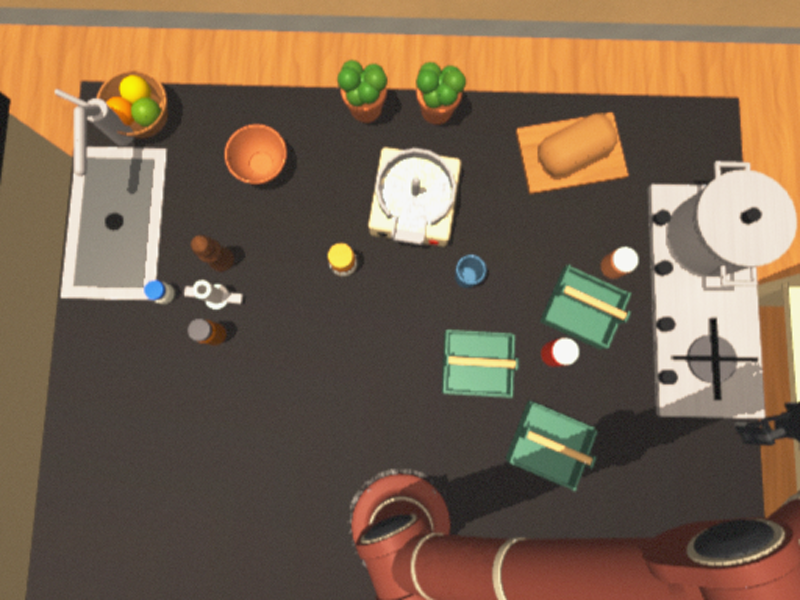

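```bash
cat > h.py <<'E'
import numpy as np, cv2, pickle
from scipy.spatial.transform import Rotation as R
def load(n): return pickle.load(open(f"pics/{n}.pkl","rb"))
def snap(n,tag):
    from rig import eyes
    d=eyes.snapshot(n); pickle.dump(d,open(f"pics/{n}{tag}.pkl","wb")); return d
def ray(d,p):
    K=d["intrinsics"]; T=np.linalg.inv(d["view"]); p=np.atleast_2d(np.asarray(p,float))
    c=np.c_[(p[:,0]-K[0,2])/K[0,0],-(p[:,1]-K[1,2])/K[1,1],-np.ones(len(p))]
    return T[:3,3],c@T[:3,:3].T
def plane(d,p,z):
    o,r=ray(d,p); return o+r*((z-o[2])/r[:,2])[:,None]
def tri(d1,p1,d2,p2):
    o1,r1=ray(d1,p1);o2,r2=ray(d2,p2);r1,r2=r1[0],r2[0]
    t=np.linalg.lstsq(np.c_[r1,-r2],o2-o1,rcond=None)[0]
    a,b=o1+t[0]*r1,o2+t[1]*r2; return (a+b)/2,np.linalg.norm(a-b)
def proj(d,X):
    c=(np.c_[np.atleast_2d(X),np.ones(len(np.atleast_2d(X)))]@d["view"].T)[:,:3]
    K=d["intrinsics"]; return np.c_[K[0,0]*c[:,0]/-c[:,2]+K[0,2],-K[1,1]*c[:,1]/-c[:,2]+K[1,2]]
def blobs(d,lo,hi,amin=15,box=None):
    m=cv2.inRange(cv2.cvtColor(d["color"],cv2.COLOR_RGB2HSV),np.array(lo),np.array(hi))
    if box is not None:
        k=np.zeros_like(m); x0,y0,x1,y1=box; k[y0:y1,x0:x1]=255; m&=k
    n,l,s,c=cv2.connectedComponentsWithStats(m)
    return [(int(s[i,4]),c[i].round(1).tolist(),l==i) for i in range(1,n) if s[i,4]>=amin]
def crop(d,x0,y0,w,h,S): return cv2.resize(d["color"][y0:y0+h,x0:x0+w,::-1],None,fx=S,fy=S,interpolation=cv2.INTER_CUBIC)
E
python3 - <<'E'
from h import *
t,s=load("top0"),load("side0")
a=np.hstack([crop(t,335,155,80,75,5),crop(s,290,140,80,75,5)])
b=np.hstack([crop(t,105,165,80,60,5),crop(s,115,235,80,60,5)])
cv2.imwrite("pics/crop1.png",np.vstack([a,b])[:600])
cv2.imwrite("pics/crop2.png",np.hstack([crop(t,225,85,80,80,5),crop(s,185,145,80,80,5)]))
E
```

```text
(no output)
```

View pics/crop1.png

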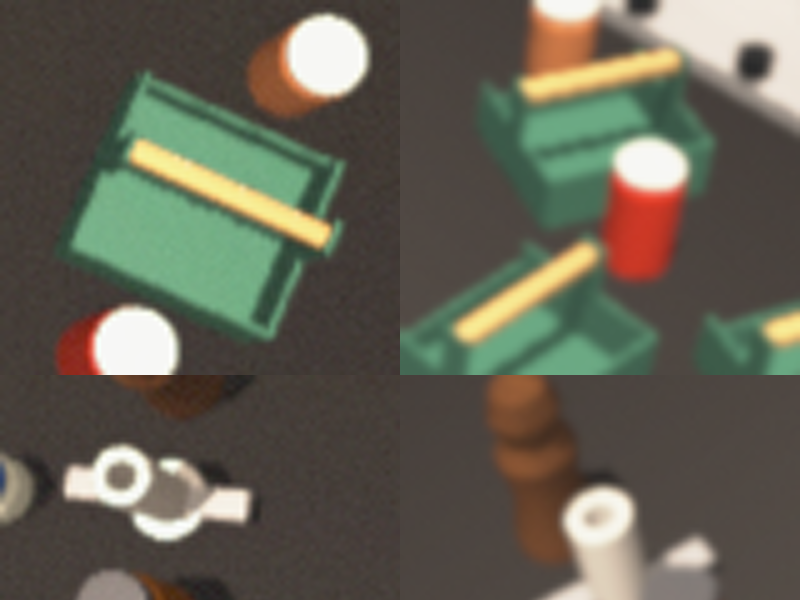

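View pics/crop2.png

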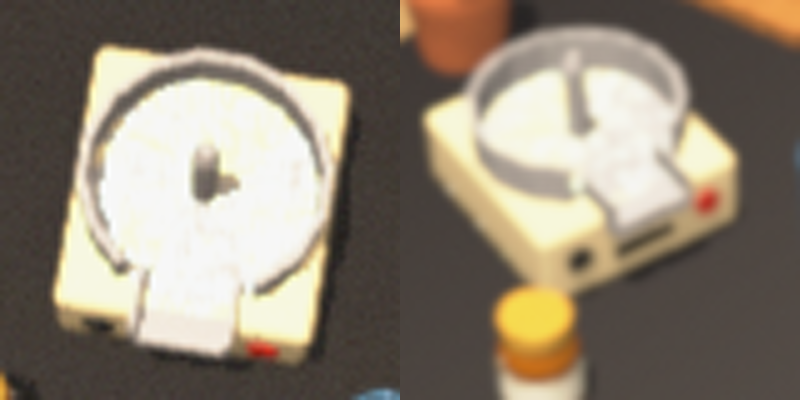

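Run:
```python
from h import *
t,s=load("top0"),load("side0"); f=lambda a:np.round(a,4).tolist()
print("shaft tip",tri(t,(266.4,115),s,(219.4,156.6)))
print("hub top",tri(t,(129.4,185.4),s,(156,263)))
# bars
W=([18,60,150],[32,200,255])
B={}
for n,d,box in(("top",t,(280,140,420,320)),("side",s,(280,140,400,240))):
    B[n]=blobs(d,*W,25,box); print(n,[(a,c) for a,c,_ in B[n]])
# tray bar ends by lines
def cloud(d,m):
    v,u=np.nonzero(m); o,r=ray(d,np.c_[u,v]); return o+r*d["z_map"][v,u][:,None]
for n,d,box in(("top",t,(345,165,405,225)),("side",s,(300,140,355,190))):
    g=blobs(d,[60,60,30],[95,255,255],200,box)
    m=np.any([x[2] for x in g],0); P=cloud(d,m); np.save(f"pics/tr_{n}.npy",P)
    print(n,len(P),f(P.min(0)),f(P.max(0)))
# slicer base top
for n,d,box in(("top",t,(230,85,305,165)),("side",s,(185,145,260,225))):
    m=blobs(d,[15,15,120],[35,130,255],50,box); m=np.any([x[2] for x in m],0); P=cloud(d,m)
    Q=P[(abs(P[:,2]-.07)<.008)]; r=cv2.minAreaRect((Q[:,:2]*1000).astype(np.float32)); print(n,len(Q),Q[:,2].mean(),r, f(cv2.boxPoints(r)))
    F=P[(P[:,2]>.01)&(P[:,2]<.055)]; print("sides",len(F))
# bystanders, rough
for n,uv,h in(("mill",(202,243),.15),("spice",(200,330),.105),("salt",(154,290),.06),("honey",(341,257),.085),("beaker",(471,268),.085),("tin",(626,261),.075),("caddy",(565,351),.095)):
    print(n,f(plane(t,np.array(uv)*.64,h)[0,:2]))
```

```text
shaft tip (array([ 0.67925439, -0.0142746 ,  0.13992597]), np.float64(0.000970240019205691))
hub top (array([0.456231  , 0.40337232, 0.10037769]), np.float64(0.0020191261334242218))
top [(36, [285.2, 149.5]), (220, [380.2, 193.1]), (228, [308.0, 231.3]), (135, [349.1, 282.5])]
side [(153, [329.9, 154.6]), (182, [314.4, 198.6]), (74, [369.0, 204.9]), (40, [390.2, 213.0])]
top 1570 [0.2805, -0.4842, -0.0049] [0.5456, 0.0127, 1.2177]
side 706 [-0.2746, -0.4675, -0.0024] [0.5386, 0.6681, 1.0634]
top 991 0.0695940206662734 ((671.878173828125, -10.996711730957031), (169.83595275878906, 194.22239685058594), 82.2721939086914) [[564.230224609375, -82.08519744873047], [756.688720703125, -108.20169830322266], [779.526123046875, 60.091800689697266], [587.067626953125, 86.20829772949219]]
sides 52
side 830 0.07025511728896154 ((668.8650512695312, -12.63385009765625), (172.156982421875, 195.5879364013672), 81.7806167602539) [[559.7695922851562, -83.84709930419922], [753.348388671875, -111.80909729003906], [777.9605712890625, 58.57939910888672], [584.3817138671875, 86.54139709472656]]
sides 454
mill [0.5395, 0.3935]
spice [0.3765, 0.4012]
salt [0.4603, 0.5168]
honey [0.5332, 0.1338]
beaker [0.517, -0.1297]
tin [0.5414, -0.4482]
caddy [0.3531, -0.3145]
```

Run:
```python
from h import *
t,s=load("top0"),load("side0"); f=lambda a:np.round(a,4).tolist()
W=([18,60,150],[32,200,255])
bt=max((b for b in blobs(t,*W,100,(345,165,420,225))),key=lambda b:b[0]);bs=max((b for b in blobs(s,*W,100,(300,140,352,172))),key=lambda b:b[0])
print("bar",bt[:2],bs[:2]); c,e=tri(t,bt[1],s,bs[1]); print(f(c),e)
for d,b,z in((t,bt,.09),(s,bs,.087)):
    v,u=np.nonzero(b[2]); P=plane(d,np.c_[u,v],z)[:,:2]
    l=cv2.fitLine((P*1000).astype(np.float32),cv2.DIST_L2,0,.01,.01).ravel(); q=P@l[:2]
    n=np.array([-l[1],l[0]]); print("dir",l[:2],np.degrees(np.arctan2(l[1],l[0])),"len",np.ptp(q),"mid",f(l[:2]*(q.min()+q.max())/2+n*(P.mean(0)@n)))
l=np.array(l[:2]); l=l if l[1]>0 else -l; ax=np.array([l[1],-l[0]]) # +x-ish
for n in("top","side"):
    P=np.load(f"pics/tr_{n}.npy"); P=P[(P[:,2]<.1)&(P[:,2]>.0)]
    q=(P[:,:2]-c[:2])@ax; w=(P[:,:2]-c[:2])@l; k=abs(w)<55
    for lo in range(-75,75,6):
        z=P[k&(q*1000>=lo)&(q*1000<lo+6),2]
        if len(z): print(n,lo,len(z),f(np.percentile(z,[5,50,95])*1000))
```

```text
bar (220, [380.2, 193.1]) (153, [329.9, 154.6])
[0.4531, -0.3768, 0.0877] 0.0012457539422338609
dir [0.39674437 0.9179291 ] 66.62518 len 0.13100505973569787 mid [0.4529, -0.3767]
dir [0.3775456 0.925991 ] 67.81826 len 0.13672851850802697 mid [0.4528, -0.3798]
top -69 90 [6.2535, 31.7511, 52.1329]
top -63 94 [7.3544, 45.747, 52.1135]
top -57 16 [14.2486, 34.7505, 49.7794]
top -51 65 [1.5123, 4.6391, 48.0831]
top -45 78 [1.1655, 5.3826, 47.4199]
top -39 79 [0.9344, 4.6495, 49.7111]
top -33 80 [1.4108, 4.942, 47.5914]
top -27 85 [0.8669, 4.0264, 43.1272]
top -21 73 [1.7578, 4.6413, 48.6851]
top -15 83 [1.3148, 4.5651, 51.2387]
top -9 81 [1.1572, 5.8778, 71.9614]
top -3 74 [0.8078, 4.2101, 72.5678]
top 3 69 [0.8066, 4.7854, 61.6475]
top 9 30 [0.6587, 6.2832, 90.5583]
top 15 5 [24.1463, 40.7035, 49.8253]
top 21 8 [32.7381, 47.5528, 50.684]
top 27 11 [25.6649, 42.4481, 51.6984]
top 33 56 [1.3521, 5.6443, 48.912]
top 39 81 [0.8348, 4.888, 47.2473]
top 45 74 [1.3927, 5.2074, 48.79]
top 51 80 [1.3582, 4.9589, 48.0678]
top 57 128 [2.3607, 12.7341, 34.8141]
top 63 66 [5.4399, 26.5373, 32.9407]

[... 198 characters left out ...]
 15 [12.1736, 39.7901, 52.5105]
side -39 9 [4.3814, 28.6284, 46.9862]
side -33 14 [9.9785, 26.0023, 50.4303]
side -27 16 [21.2117, 36.0629, 49.3457]
side -21 15 [6.6214, 34.753, 51.5074]
side -15 24 [5.2863, 20.7225, 62.6952]
side -9 36 [1.4407, 24.0902, 68.6157]
side -3 37 [3.0463, 21.1948, 72.2666]
side 3 36 [1.2219, 18.5168, 58.3882]
side 9 34 [0.9094, 7.9018, 67.1792]
side 15 47 [1.458, 6.6654, 45.1243]
side 21 28 [0.6151, 4.86, 28.9872]
side 27 41 [2.1365, 6.2819, 43.5073]
side 33 30 [1.0276, 4.8149, 39.2755]
side 39 35 [1.5349, 4.9012, 47.178]
side 45 27 [0.8245, 7.1728, 48.492]
side 51 25 [1.8568, 5.1173, 22.5386]
side 57 37 [1.597, 5.7873, 33.049]
side 63 18 [2.9669, 12.521, 34.8919]
```

```bash
cat >> h.py <<'E'
def go(*wps):
    """wps: (x,y,z,yaw_deg of tool y or None) world -> tool-frame translation / angular from the present pose"""
    from rig import state
    s=state(); r=R.from_quat(s["ee_rot"]); p=np.array(s["eef_pos"])
    ty=r.apply([0,1,0]); y0=np.degrees(np.arctan2(ty[1],ty[0]))
    print("t %.2f p %s ty %.2f w %.4f F %s"%(s["time"],np.round(p,4),y0,s["grip_width"],np.round(s["wrist_force"],1)))
    for x,y,z,a in wps:
        a=y0 if a is None else a
        # target: exactly down, tool y at angle a
        c,q=np.cos(np.radians(a)),np.sin(np.radians(a)); M=np.c_[[-q,c,0],[c,q,0],[0,0,-1]]
        g=R.from_matrix(M)
        print("T",r.inv().apply(np.array([x,y,z])-p).round(4).tolist(),"A",(r.inv()*g).as_rotvec().round(4).tolist())
E
python3 - <<'E'
from h import *
go((.453,-.378,.2,-23),(.453,-.378,.12,-23),(.453,-.378,.074,-23))
E
```

```text
t 0.10 p [ 0.2396 -0.6035  0.2382] ty -68.35 w 0.0855 F [ 0.2 -0.4 -0.4]
T [0.2816, -0.1308, 0.0385] A [-0.0022, -0.0009, -0.7915]
T [0.2816, -0.1306, 0.1185] A [-0.0022, -0.0009, -0.7915]
T [0.2816, -0.1305, 0.1645] A [-0.0022, -0.0009, -0.7915]
```

Call:
jog_arm --targets '[{"translation":[0.282,-0.131,0.039],"angular":[-0.002,-0.001,-0.79],"claw":0.6},{"translation":[0.282,-0.131,0.039],"angular":[-0.002,-0.001,-0.79],"claw":0.6},{"translation":[0.282,-0.131,0.039],"angular":[-0.002,-0.001,-0.79],"claw":0.6},{"translation":[0.282,-0.131,0.039],"angular":[-0.002,-0.001,-0.79],"claw":0.6},{"translation":[0.282,-0.131,0.039],"angular":[-0.002,-0.001,-0.79],"claw":0.6},{"translation":[0.282,-0.131,0.039],"angular":[-0.002,-0.001,-0.79],"claw":0.6},{"translation":[0.282,-0.131,0.039],"angular":[-0.002,-0.001,-0.79],"claw":0.6},{"translation":[0.282,-0.131,0.039],"angular":[-0.002,-0.001,-0.79],"claw":0.6}]'

```text
time: 0.9
eef_pos: [0.4557, -0.375, 0.1997]
ee_rot: [0.833, 0.554, 0.0, -0.0]
wrist_force: [-0.4, -0.4, -0.5]
grip_width: 0.051
finger_force: 0.0
```

```bash
python3 -c "
from h import *
go((.453,-.378,.12,-23),(.453,-.378,.074,-23))"
```

```text
t 0.90 p [ 0.4557 -0.375   0.1997] ty -22.73 w 0.0510 F [-0.4 -0.4 -0.5]
T [-0.0039, -0.0013, 0.0797] A [0.0005, -0.0007, 0.0047]
T [-0.0039, -0.0013, 0.1257] A [0.0005, -0.0007, 0.0047]
```

Call:
jog_arm --targets '[{"translation":[0,0,0.04],"angular":[0,0,0],"claw":0.6},{"translation":[0,0,0.08],"angular":[0,0,0],"claw":0.6},{"translation":[0,0,0.08],"angular":[0,0,0],"claw":0.6},{"translation":[0,0,0.08],"angular":[0,0,0],"claw":0.6}]'

```text
time: 1.3
eef_pos: [0.4521, -0.3804, 0.1204]
ee_rot: [0.835, 0.55, -0.001, 0.001]
wrist_force: [-0.4, -0.6, 0.2]
grip_width: 0.0516
finger_force: 0.0
```

```bash
python3 -c "
from h import *
go((.453,-.378,.12,-23),(.453,-.378,.074,-23))"
```

```text
t 1.30 p [ 0.4521 -0.3804  0.1204] ty -23.28 w 0.0516 F [-0.4 -0.6  0.2]
T [0.0026, -0.0002, 0.0004] A [0.0002, 0.0028, -0.0048]
T [0.0027, -0.0002, 0.0464] A [0.0002, 0.0028, -0.0048]
```

Call:
jog_arm --newtons 40 --targets '[{"translation":[0,0,0.03],"angular":[0,0,0],"claw":0.6},{"translation":[0,0,0.046],"angular":[0,0,0],"claw":0.6},{"translation":[0,0,0.046],"angular":[0,0,0],"claw":0.0},{"translation":[0,0,0.046],"angular":[0,0,0],"claw":0.0},{"translation":[0,0,0.046],"angular":[0,0,0],"claw":0.0},{"translation":[0,0,0.046],"angular":[0,0,0],"claw":0.0},{"translation":[0,0,0.046],"angular":[0,0,0],"claw":0.0}]'

```text
time: 2.0
eef_pos: [0.4546, -0.38, 0.0767]
ee_rot: [0.834, 0.551, 0.0, 0.003]
wrist_force: [-1.0, 0.1, 6.6]
grip_width: 0.013
finger_force: 40.5
```

```bash
python3 -c "
from h import *
go((.453,-.378,.2,None))"
```

```text
t 2.00 p [ 0.4546 -0.38    0.0767] ty -23.11 w 0.0130 F [-1.   0.1  6.6]
T [0.0008, -0.0016, -0.1233] A [0.0053, 0.0034, -0.0]
```

Call:
jog_arm --targets '[{"translation":[0,0,-0.02],"angular":[0,0,0],"claw":0.0},{"translation":[0,0,-0.05],"angular":[0,0,0],"claw":0.0},{"translation":[0,0,-0.085],"angular":[0,0,0],"claw":0.0},{"translation":[0,0,-0.12],"angular":[0,0,0],"claw":0.0},{"translation":[0,0,-0.13],"angular":[0,0,0],"claw":0.0},{"translation":[0,0,-0.13],"angular":[0,0,0],"claw":0.0},{"translation":[0,0,-0.13],"angular":[0,0,0],"claw":0.0}]'

```text
time: 2.7
eef_pos: [0.4523, -0.3776, 0.2025]
ee_rot: [0.834, 0.551, -0.001, -0.001]
wrist_force: [-0.3, -0.4, -4.0]
grip_width: 0.0132
finger_force: 39.5
```

Run:
```python
from h import *
# shaft/slicer axes; target: lip 25 mm short of the face
u=np.array([np.cos(np.radians(-7.9)),np.sin(np.radians(-7.9))]); c=np.array([.6785,-.013]); g=c-u*(.09+.065+.025)
print(g); go((*g,.204,-7.9))
```

```text
[0.5002083  0.01174002]
t 2.70 p [ 0.4523 -0.3776  0.2025] ty -23.09 w 0.0132 F [-0.3 -0.4 -4. ]
T [0.3769, -0.1086, -0.0016] A [-0.0025, 0.0005, -0.265]
```

Call:
jog_arm --targets '[{"translation":[0.02,-0.006,0],"angular":[0,0,-0.02],"claw":0.0},{"translation":[0.055,-0.016,0],"angular":[0,0,-0.05],"claw":0.0},{"translation":[0.1,-0.029,0],"angular":[0,0,-0.08],"claw":0.0},{"translation":[0.145,-0.042,0],"angular":[0,0,-0.11],"claw":0.0},{"translation":[0.19,-0.055,0],"angular":[0,0,-0.14],"claw":0.0},{"translation":[0.235,-0.068,0],"angular":[0,0,-0.17],"claw":0.0},{"translation":[0.28,-0.081,0],"angular":[0,0,-0.2],"claw":0.0},{"translation":[0.32,-0.092,0],"angular":[0,0,-0.23],"claw":0.0}]'

```text
time: 3.5
eef_pos: [0.4928, -0.0452, 0.2016]
ee_rot: [0.765, 0.644, -0.002, -0.001]
wrist_force: [0.0, -0.2, -2.7]
grip_width: 0.0132
finger_force: 39.6
```

Run:
```python
from h import *
go((.5002,.0117,.204,-7.9))
```

```text
t 3.50 p [ 0.4928 -0.0452  0.2016] ty -9.75 w 0.0132 F [ 0.  -0.2 -2.7]
T [0.0574, -0.0024, -0.0025] A [-0.0038, 0.0014, -0.0324]
```

Call:
jog_arm --targets '[{"translation":[0.03,-0.002,0],"angular":[0,0,-0.02],"claw":0.0},{"translation":[0.052,-0.003,0],"angular":[0,0,-0.034],"claw":0.0},{"translation":[0.059,-0.003,0],"angular":[0,0,-0.034],"claw":0.0},{"translation":[0.059,-0.003,0],"angular":[0,0,-0.034],"claw":0.0},{"translation":[0.059,-0.003,0],"angular":[0,0,-0.034],"claw":0.0},{"translation":[0.059,-0.003,0],"angular":[0,0,-0.034],"claw":0.0}]'

```text
time: 4.1
eef_pos: [0.5012, 0.0085, 0.203]
ee_rot: [0.756, 0.655, -0.001, 0.001]
wrist_force: [-0.6, 0.5, -3.2]
grip_width: 0.0133
finger_force: 39.5
```

Run:
```python
from h import *
go((.5002,.0117,.204,-7.9),(.5002,.0117,.09,-7.9),(.5002,.0117,.078,-7.9))
for n in("top","side"): snap(n,"1")
t,s=load("top1"),load("side1")
cv2.imwrite("pics/v1.png",np.hstack([crop(t,215,85,100,140,4),crop(s,180,140,100,140,4)]))
```

```text
t 4.10 p [0.5012 0.0085 0.203 ] ty -8.16 w 0.0133 F [-0.6  0.5 -3.2]
T [0.003, -0.0015, -0.001] A [-0.0002, 0.0034, -0.0045]
T [0.0034, -0.0015, 0.113] A [-0.0002, 0.0034, -0.0045]
T [0.0035, -0.0014, 0.125] A [-0.0002, 0.0034, -0.0045]
```

View pics/v1.png

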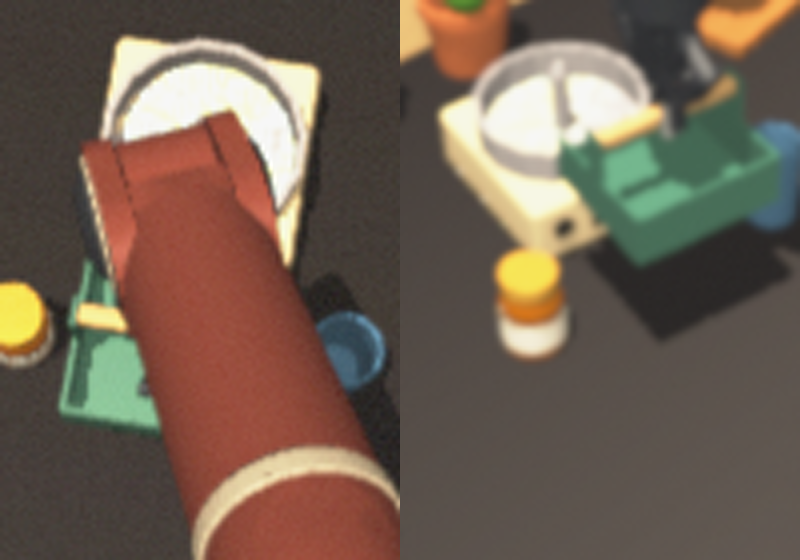

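Call:
jog_arm --targets '[{"translation":[0.001,0,0.025],"angular":[0,0,0],"claw":0.0},{"translation":[0.001,0,0.06],"angular":[0,0,0],"claw":0.0},{"translation":[0.001,0,0.09],"angular":[0,0,0],"claw":0.0},{"translation":[0.001,0,0.11],"angular":[0,0,0],"claw":0.0},{"translation":[0.001,0,0.12],"angular":[0,0,0],"claw":0.0},{"translation":[0.001,0,0.126],"angular":[0,0,0],"claw":0.0},{"translation":[0.001,0,0.128],"angular":[0,0,0],"claw":0.0},{"translation":[0.001,0,0.128],"angular":[0,0,0],"claw":0.0}]'

```text
time: 5.0
eef_pos: [0.5027, 0.0113, 0.0767]
ee_rot: [0.755, 0.656, 0.0, 0.002]
wrist_force: [0.3, 0.2, -3.3]
grip_width: 0.0128
finger_force: 39.6
```

Run:
```python
from h import *
u=np.array([np.cos(np.radians(-7.9)),np.sin(np.radians(-7.9))]); c=np.array([.6785,-.013]); g=c-u*(.09+.065)+[0,-.0017]
go((*g,.0765,-7.9))
snap("side","2"); snap("top","2")
```

```text
t 5.00 p [0.5027 0.0113 0.0767] ty -7.99 w 0.0128 F [ 0.3  0.2 -3.3]
T [-0.0016, 0.0227, 0.0003] A [0.0034, 0.0017, -0.0015]
```

Call:
jog_arm --targets '[{"translation":[0,0,0.002],"angular":[0,0,0],"claw":0.0},{"translation":[0,0.006,0.002],"angular":[0,0,0],"claw":0.0},{"translation":[0,0.012,0.002],"angular":[0,0,0],"claw":0.0},{"translation":[0,0.016,0.002],"angular":[0,0,0],"claw":0.0},{"translation":[0,0.019,0.002],"angular":[0,0,0],"claw":0.0},{"translation":[0,0.021,0.002],"angular":[0,0,0],"claw":0.0},{"translation":[0,0.022,0.002],"angular":[0,0,0],"claw":0.0},{"translation":[0,0.022,0.002],"angular":[0,0,0],"claw":0.0}]'

```text
time: 5.9
eef_pos: [0.5138, 0.0099, 0.0764]
ee_rot: [0.754, 0.657, -0.008, -0.004]
wrist_force: [-21.6, 2.7, 33.6]
grip_width: 0.0132
finger_force: 44.7
```

Call:
jog_arm --targets '[{"translation":[0,0.001,0],"angular":[0,0,0],"claw":0.0},{"translation":[0,0.002,0],"angular":[0,0,0],"claw":0.0},{"translation":[0,0.002,0],"angular":[0,0,0],"claw":0.0},{"translation":[0,0.002,0],"angular":[0,0,0],"claw":0.0}]'

```text
time: 6.3
eef_pos: [0.5139, 0.0099, 0.0765]
ee_rot: [0.754, 0.657, -0.01, -0.006]
wrist_force: [-25.3, 2.3, 37.5]
grip_width: 0.0134
finger_force: 45.2
```

Run:
```python
from h import *
snap("side","3"); snap("top","3")
t,s=load("top3"),load("side3")
cv2.imwrite("pics/v3.png",np.hstack([crop(t,215,85,100,140,4),crop(s,180,140,100,140,4)]))
```

```text
(no output)
```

View pics/v3.png

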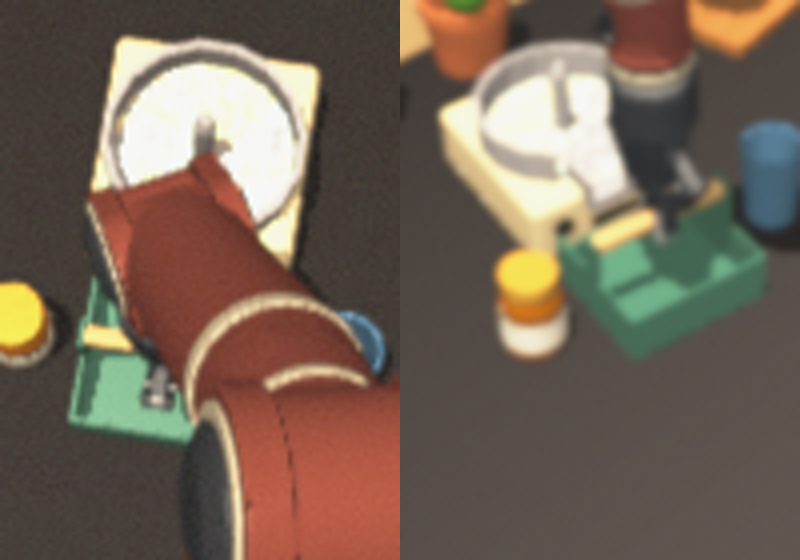

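Call:
jog_arm --targets '[{"translation":[0,0,-0.001],"angular":[0,0,0],"claw":0.0},{"translation":[0,0,-0.002],"angular":[0,0,0],"claw":0.0},{"translation":[0,0,-0.002],"angular":[0,0,0],"claw":0.0},{"translation":[0,0,-0.002],"angular":[0,0,0],"claw":0.0}]'

```text
time: 6.8
eef_pos: [0.5259, 0.0084, 0.0765]
ee_rot: [0.755, 0.656, -0.0, 0.001]
wrist_force: [-3.9, 0.9, 9.3]
grip_width: 0.013
finger_force: 41.4
```

Run:
```python
from h import *
go((.525,.0066,.0765,-7.9))
```

```text
t 6.80 p [0.5259 0.0084 0.0765] ty -7.98 w 0.0130 F [-3.9  0.9  9.3]
T [-0.0019, -0.0006, 0.0] A [0.0011, 0.0019, -0.0015]
```

Call:
jog_arm --targets '[{"translation":[0,0.001,-0.0005],"angular":[0,0,0],"claw":0.0},{"translation":[0,0.003,-0.0005],"angular":[0,0,0],"claw":0.0},{"translation":[0,0.004,-0.0005],"angular":[0,0,0],"claw":0.0},{"translation":[0,0.004,-0.0005],"angular":[0,0,0],"claw":0.0},{"translation":[0,0.004,-0.0005],"angular":[0,0,0],"claw":0.0}]'

```text
time: 7.3
eef_pos: [0.5261, 0.0083, 0.0765]
ee_rot: [0.754, 0.656, -0.003, -0.001]
wrist_force: [-9.8, 2.2, 10.7]
grip_width: 0.0132
finger_force: 41.8
```

Call:
jog_arm --targets '[{"translation":[0,0.002,-0.0004],"angular":[0,0,0],"claw":0.0},{"translation":[0,0.004,-0.0004],"angular":[0,0,0],"claw":0.0},{"translation":[0,0.006,-0.0004],"angular":[0,0,0],"claw":0.0},{"translation":[0,0.006,-0.0004],"angular":[0,0,0],"claw":0.0},{"translation":[0,0.006,-0.0004],"angular":[0,0,0],"claw":0.0}]'

```text
time: 7.8
eef_pos: [0.5264, 0.008, 0.0765]
ee_rot: [0.754, 0.657, -0.008, -0.005]
wrist_force: [-18.9, 2.8, 19.3]
grip_width: 0.0131
finger_force: 42.7
```

Run:
```python
from h import *
go((.525,.0066,.0765,-7.9))
```

```text
t 7.80 p [0.5264 0.008  0.0765] ty -7.86 w 0.0131 F [-18.9   2.8  19.3]
T [-0.0016, -0.0012, 0.0] A [-0.0182, 0.0061, 0.0007]
```

Call:
jog_arm --targets '[{"translation":[0,-0.004,0],"angular":[0,0,0],"claw":0.0},{"translation":[0,-0.008,0],"angular":[0,0,0],"claw":0.0},{"translation":[0,-0.01,0.0],"angular":[0,0,0],"claw":0.0},{"translation":[0,-0.01,0.0],"angular":[0,0,0],"claw":0.0}]'

```text
time: 8.2
eef_pos: [0.5263, 0.008, 0.0766]
ee_rot: [0.754, 0.656, -0.0, 0.001]
wrist_force: [-1.6, -0.3, 2.3]
grip_width: 0.013
finger_force: 40.5
```

Call:
jog_arm --targets '[{"translation":[0,0,0],"angular":[0,0,0],"claw":0.35},{"translation":[0,0,0],"angular":[0,0,0],"claw":0.35},{"translation":[0,0,0],"angular":[0,0,0],"claw":0.35},{"translation":[0,0,0],"angular":[0,0,0],"claw":0.35}]'

```text
time: 8.6
eef_pos: [0.5261, 0.0081, 0.0765]
ee_rot: [0.755, 0.656, -0.0, 0.001]
wrist_force: [0.6, 0.0, 0.7]
grip_width: 0.0301
finger_force: 0.0
```

Call:
jog_arm --targets '[{"translation":[0,0,-0.03],"angular":[0,0,0],"claw":0.35},{"translation":[0,0,-0.07],"angular":[0,0,0],"claw":0.35},{"translation":[0,0,-0.12],"angular":[0,0,0],"claw":0.6},{"translation":[0,0,-0.16],"angular":[0,0,0],"claw":0.6},{"translation":[0,0,-0.2],"angular":[0,0,0],"claw":0.6},{"translation":[0,0,-0.2],"angular":[0,0,0],"claw":0.6}]'

```text
time: 9.2
eef_pos: [0.529, 0.0093, 0.2825]
ee_rot: [0.755, 0.656, 0.005, 0.005]
wrist_force: [1.1, 0.0, 0.4]
grip_width: 0.0512
finger_force: 0.0
```

Run:
```python
from h import *
go((.456,.403,.276,-49),(.456,.403,.276,41))
t,s=load("top1"),load("side1"); t0,s0=load("top0"),load("side0")
# hub top rim: white blobs near the seed in both views
for d,box in((t0,(115,170,140,198)),(s0,(145,252,168,275))):
    g=cv2.cvtColor(d["color"],cv2.COLOR_RGB2GRAY); x0,y0,x1,y1=box
    print((g[y0:y1,x0:x1]//10)[::2,::1].tolist())
```

```text
t 9.20 p [0.529  0.0093 0.2825] ty -7.98 w 0.0512 F [1.1 0.  0.4]
T [0.3797, -0.127, 0.005] A [0.0134, -0.0058, 0.716]
T [0.3797, -0.127, 0.005] A [0.0137, 0.0054, -0.8548]
[[6, 6, 6, 6, 6, 6, 6, 6, 6, 6, 6, 6, 6, 6, 6, 6, 6, 6, 6, 6, 5, 5, 5, 5, 5], [6, 6, 6, 6, 6, 6, 6, 6, 6, 6, 6, 6, 6, 6, 6, 6, 6, 6, 6, 6, 6, 6, 5, 6, 5], [6, 6, 6, 6, 6, 6, 6, 6, 6, 6, 6, 6, 6, 6, 6, 6, 6, 6, 6, 6, 6, 6, 6, 6, 6], [6, 6, 6, 5, 6, 6, 6, 6, 6, 6, 6, 6, 6, 6, 6, 6, 6, 6, 6, 6, 6, 6, 6, 6, 6], [6, 6, 6, 6, 6, 6, 6, 6, 6, 6, 6, 6, 7, 8, 9, 8, 7, 6, 6, 6, 6, 6, 6, 6, 6], [6, 6, 6, 6, 6, 6, 6, 6, 6, 8, 17, 23, 24, 24, 24, 24, 23, 20, 12, 7, 6, 6, 6, 6, 6], [6, 6, 6, 6, 8, 8, 8, 7, 10, 21, 24, 24, 22, 20, 18, 21, 23, 24, 24, 19, 11, 11, 19, 23, 23], [5, 6, 7, 15, 22, 22, 22, 22, 23, 24, 24, 17, 11, 11, 11, 11, 13, 22, 24, 23, 15, 11, 12, 15, 19], [4, 6, 9, 20, 23, 23, 24, 23, 23, 24, 24, 17, 11, 11, 11, 11, 15, 23, 24, 23, 14, 11, 11, 11, 11], [5, 6, 9, 21, 22, 23, 23, 23, 23, 24, 24, 24, 24, 22, 22, 23, 24, 24, 22, 14, 11, 11, 11, 11, 11], [6, 6, 6, 8, 8, 8, 9, 9, 10, 11, 15, 18, 22, 23, 23, 23, 21, 15,
[... 579 characters left out ...]
7], [6, 6, 7, 10, 16, 21, 23, 24, 23, 23, 23, 24, 24, 24, 24, 21, 14, 9, 7, 7, 7, 7, 7], [7, 7, 11, 18, 23, 24, 23, 21, 19, 19, 20, 21, 22, 24, 24, 23, 17, 10, 7, 7, 7, 7, 7], [7, 8, 13, 21, 24, 24, 22, 19, 18, 19, 21, 22, 23, 24, 24, 22, 15, 10, 7, 7, 7, 7, 7], [7, 8, 10, 16, 22, 24, 24, 24, 24, 24, 24, 24, 24, 23, 21, 16, 13, 10, 8, 7, 7, 7, 7], [8, 7, 8, 10, 15, 20, 22, 23, 23, 23, 23, 22, 21, 19, 17, 15, 13, 11, 9, 7, 7, 7, 7], [8, 7, 7, 8, 11, 15, 19, 20, 21, 21, 20, 20, 19, 18, 17, 16, 14, 12, 10, 8, 7, 8, 10], [7, 7, 7, 7, 9, 13, 17, 20, 21, 21, 21, 20, 20, 19, 18, 17, 15, 13, 11, 10, 10, 11, 13], [7, 7, 7, 7, 8, 10, 15, 18, 20, 21, 21, 20, 20, 19, 18, 17, 16, 14, 13, 12, 12, 12, 12]]
```

Run:
```python
from h import *
t0,s0=load("top0"),load("side0")
p,e=tri(t0,(129.1,185.3),s0,(154.7,262.8)); print(p,e, plane(t0,(129.1,185.3),.1),plane(s0,(154.7,262.8),.1))
go((.456,.403,.25,90),(p[0],p[1],.25,90))
```

```text
[0.45745901 0.40516159 0.1011619 ] 0.0008806343036775439 [[0.45732115 0.4052295  0.1       ]] [[0.4587545  0.40509189 0.1       ]]
t 9.20 p [0.529  0.0093 0.2825] ty -7.98 w 0.0512 F [1.1 0.  0.4]
T [0.3797, -0.1273, 0.031] A [0.0112, 0.0117, -1.71]
T [0.3821, -0.1262, 0.031] A [0.0112, 0.0117, -1.71]
```

Call:
jog_arm --targets '[{"translation":[0.383,-0.126,0.03],"angular":[0,0,-1.71],"claw":0.75},{"translation":[0.383,-0.126,0.03],"angular":[0,0,-1.71],"claw":0.75},{"translation":[0.383,-0.126,0.03],"angular":[0,0,-1.71],"claw":0.75},{"translation":[0.383,-0.126,0.03],"angular":[0,0,-1.71],"claw":0.75},{"translation":[0.383,-0.126,0.03],"angular":[0,0,-1.71],"claw":0.75},{"translation":[0.383,-0.126,0.03],"angular":[0,0,-1.71],"claw":0.75},{"translation":[0.383,-0.126,0.03],"angular":[0,0,-1.71],"claw":0.75},{"translation":[0.383,-0.126,0.03],"angular":[0,0,-1.71],"claw":0.75}]'

```text
time: 10.0
eef_pos: [0.4541, 0.4025, 0.2451]
ee_rot: [0.249, 0.968, -0.001, 0.001]
wrist_force: [0.5, 0.2, 1.3]
grip_width: 0.0641
finger_force: 0.0
```

Run:
```python
from h import *
go((.4575,.405,.25,90))
```

```text
t 10.00 p [0.4541 0.4025 0.2451] ty 61.12 w 0.0641 F [0.5 0.2 1.3]
T [-0.0018, 0.0038, -0.0049] A [-0.0025, 0.0011, -0.5041]
```

Call:
jog_arm --targets '[{"translation":[-0.002,0.004,0],"angular":[0,0,-0.504],"claw":0.75},{"translation":[-0.002,0.004,0],"angular":[0,0,-0.504],"claw":0.75},{"translation":[-0.002,0.004,0],"angular":[0,0,-0.504],"claw":0.75},{"translation":[-0.002,0.004,0],"angular":[0,0,-0.504],"claw":0.75},{"translation":[-0.002,0.004,0],"angular":[0,0,-0.504],"claw":0.75},{"translation":[-0.002,0.004,0],"angular":[0,0,-0.504],"claw":0.75}]'

```text
time: 10.6
eef_pos: [0.4582, 0.4033, 0.2453]
ee_rot: [0.004, 1.0, -0.001, 0.0]
wrist_force: [0.2, 0.4, -0.7]
grip_width: 0.0642
finger_force: 0.0
```

Run:
```python
from h import *
go((.4575,.405,.077,90))
# tray check from a clear top view
d=snap("top","4"); s=snap("side","4")
cv2.imwrite("pics/v4.png",np.hstack([crop(d,215,85,100,140,4),crop(s,180,140,100,140,4)]))
```

```text
t 10.60 p [0.4582 0.4033 0.2453] ty 89.59 w 0.0642 F [ 0.2  0.4 -0.7]
T [0.0007, 0.0021, 0.1683] A [-0.0025, 0.0, -0.0071]
```

View pics/v4.png

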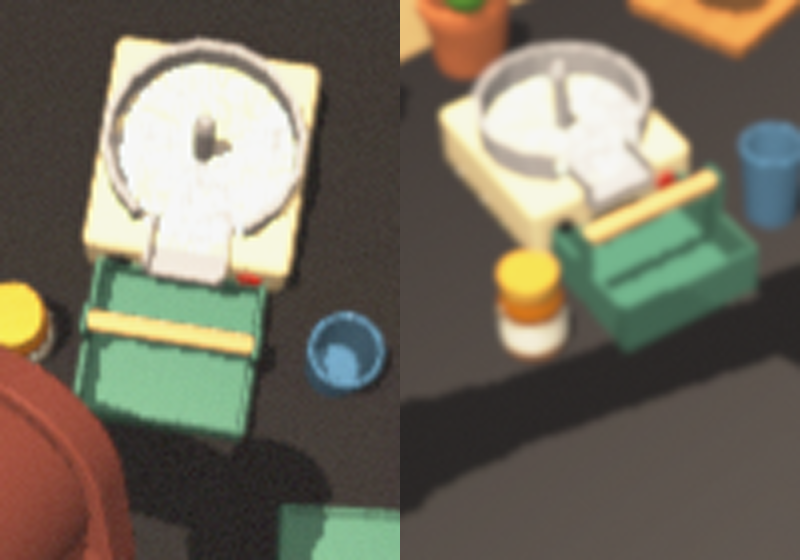

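Call:
jog_arm --newtons 50 --targets '[{"translation":[0,0.001,0.04],"angular":[0,0,0],"claw":0.75},{"translation":[0,0.001,0.085],"angular":[0,0,0],"claw":0.75},{"translation":[0,0.001,0.125],"angular":[0,0,0],"claw":0.75},{"translation":[0,0.001,0.155],"angular":[0,0,0],"claw":0.75},{"translation":[0,0.001,0.166],"angular":[0,0,0],"claw":0.75},{"translation":[0,0.001,0.168],"angular":[0,0,0],"claw":0.75},{"translation":[0,0.001,0.168],"angular":[0,0,0],"claw":0.75}]'

```text
time: 11.4
eef_pos: [0.4588, 0.4053, 0.0792]
ee_rot: [0.003, 1.0, -0.0, 0.001]
wrist_force: [0.1, 0.5, 0.1]
grip_width: 0.0641
finger_force: 0.0
```

Call:
jog_arm --targets '[{"translation":[0,0,0],"angular":[0,0,0],"claw":0.1},{"translation":[0,0,0],"angular":[0,0,0],"claw":0.1},{"translation":[0,0,0],"angular":[0,0,0],"claw":0.1},{"translation":[0,0,0],"angular":[0,0,0],"claw":0.1},{"translation":[0,0,0],"angular":[0,0,0],"claw":0.1}]'

```text
time: 11.9
eef_pos: [0.459, 0.4055, 0.0799]
ee_rot: [0.003, 1.0, 0.0, 0.002]
wrist_force: [0.9, 0.5, 5.9]
grip_width: 0.0339
finger_force: 50.1
```

Run:
```python
from h import *
go((.4575,.405,.26,None))
t=load("top4")
W=([18,60,150],[32,200,255])
for n,z,box in(("top4",.09,(230,155,282,178)),("side4",.087,(220,180,262,205))):
    d=load(n); b=max(blobs(d,*W,30,box),key=lambda b:b[0]); v,u=np.nonzero(b[2]); P=plane(d,np.c_[u,v],z)[:,:2]
    l=cv2.fitLine((P*1000).astype(np.float32),cv2.DIST_L2,0,.01,.01).ravel()[:2]; l=l*np.sign(l[1]); q=P@l; k=np.array([l[1],-l[0]])
    print(n,b[0],"yaw",np.degrees(np.arctan2(-l[0],l[1])),"mid",l*(q.min()+q.max())/2+k*(P.mean(0)@k),"len",np.ptp(q))
```

```text
t 11.90 p [0.459  0.4055 0.0799] ty 89.67 w 0.0339 F [0.9 0.5 5.9]
T [0.0009, -0.0004, -0.1801] A [0.0007, 0.0032, -0.0]
top4 221 yaw -7.911733 mid [0.52527676 0.01005579] len 0.13206466816724305
side4 296 yaw -10.907645 mid [0.5353564  0.00900589] len 0.14286860502338358
```

Call:
jog_arm --targets '[{"translation":[0,0,-0.015],"angular":[0,0,0],"claw":0.1},{"translation":[0,0,-0.04],"angular":[0,0,0],"claw":0.1},{"translation":[0,0,-0.075],"angular":[0,0,0],"claw":0.1},{"translation":[0,0,-0.115],"angular":[0,0,0],"claw":0.1},{"translation":[0,0,-0.15],"angular":[0,0,0],"claw":0.1},{"translation":[0,0,-0.175],"angular":[0,0,0],"claw":0.1},{"translation":[0,0,-0.18],"angular":[0,0,0],"claw":0.1},{"translation":[0,0,-0.18],"angular":[0,0,0],"claw":0.1}]'

```text
time: 12.7
eef_pos: [0.4581, 0.4044, 0.2584]
ee_rot: [0.003, 1.0, -0.001, 0.001]
wrist_force: [0.1, -0.2, -1.4]
grip_width: 0.0342
finger_force: 50.2
```

Run:
```python
from h import *
go((.6785,-.013,.26,None),(.6785,-.013,.26,82))
s=snap("side","5"); t=snap("top","5")
p=proj(s,np.array([[.458,.405,.28],[.458,.405,.18]])); print(p, proj(t,np.array([[.458,.405,.28],[.458,.405,.18]])))
```

```text
t 12.70 p [0.4581 0.4044 0.2584] ty 89.67 w 0.0342 F [ 0.1 -0.2 -1.4]
T [-0.2228, -0.4161, -0.0005] A [-0.0019, 0.0015, 0.0]
T [-0.2228, -0.4161, -0.0005] A [-0.0018, 0.0016, 0.1338]
[[142.64942538 221.14652754]
 [149.77126793 245.50571091]] [[105.70634782 173.68389383]
 [119.73631488 180.49556776]]
```

Call:
jog_arm --targets '[{"translation":[-0.01,-0.02,0],"angular":[0,0,0],"claw":0.1},{"translation":[-0.027,-0.05,0],"angular":[0,0,0],"claw":0.1},{"translation":[-0.047,-0.088,0],"angular":[0,0,0],"claw":0.1},{"translation":[-0.067,-0.126,0],"angular":[0,0,0],"claw":0.1},{"translation":[-0.088,-0.164,0],"angular":[0,0,0],"claw":0.1},{"translation":[-0.108,-0.202,0],"angular":[0,0,0],"claw":0.1},{"translation":[-0.129,-0.24,0],"angular":[0,0,0],"claw":0.1},{"translation":[-0.149,-0.278,0],"angular":[0,0,0],"claw":0.1}]'

```text
time: 13.6
eef_pos: [0.6055, 0.1232, 0.2563]
ee_rot: [0.003, 1.0, -0.002, -0.002]
wrist_force: [0.5, 0.9, -0.7]
grip_width: 0.0342
finger_force: 50.2
```

Call:
jog_arm --targets '[{"translation":[-0.02,-0.038,0],"angular":[0,0,0],"claw":0.1},{"translation":[-0.04,-0.075,0],"angular":[0,0,0],"claw":0.1},{"translation":[-0.055,-0.105,0],"angular":[0,0,0],"claw":0.1},{"translation":[-0.067,-0.126,0],"angular":[0,0,0],"claw":0.1},{"translation":[-0.074,-0.138,0],"angular":[0,0,0],"claw":0.1},{"translation":[-0.074,-0.138,0],"angular":[0,0,0],"claw":0.1},{"translation":[-0.074,-0.138,0],"angular":[0,0,0],"claw":0.1},{"translation":[-0.074,-0.138,0],"angular":[0,0,0],"claw":0.1}]'

```text
time: 14.4
eef_pos: [0.6779, -0.0098, 0.259]
ee_rot: [0.001, 1.0, -0.0, -0.0]
wrist_force: [0.1, 0.3, -0.9]
grip_width: 0.0339
finger_force: 50.2
```

Run:
```python
from h import *
go((.6785,-.013,.26,None))
s=snap("side","6"); t=snap("top","6")
from rig import state
p=np.array(state()["eef_pos"]); 
q=proj(s,np.array([[p[0],p[1],p[2]+.02],[p[0],p[1],p[2]-.08],[.6785,-.013,.145],[.6785,-.013,.07]])); print(q, proj(t,np.array([[p[0],p[1],p[2]-.08],[.6785,-.013,.145]])))
cv2.imwrite("pics/v6.png",np.hstack([crop(t,225,70,80,110,5),crop(s,180,90,80,110,5)]))
```

```text
t 14.40 p [ 0.6779 -0.0098  0.259 ] ty 89.91 w 0.0339 F [ 0.1  0.3 -0.9]
T [-0.0006, -0.0032, -0.001] A [-0.0005, -0.0002, -0.0]
[[215.84464586 124.93228631]
 [217.88254214 148.47124268]
 [219.0312506  155.71236091]
 [220.37394624 171.42650998]] [[265.64634724 110.71400089]
 [266.13246346 114.7622363 ]]
```

View pics/v6.png

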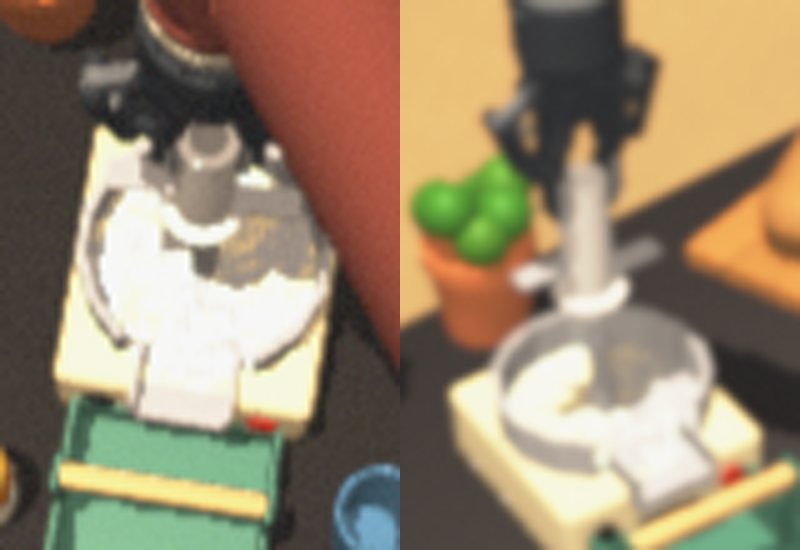

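Run:
```python
from h import *
G=lambda n:cv2.cvtColor(load(n)["color"],cv2.COLOR_RGB2GRAY).astype(int)
g=(G("side4")+G("side0"))/2; print("side shaft cols 212..230")
for r in range(153,174): print(r,(g[r,212:231]/2.56).astype(int).tolist())
g=(G("top4")+G("top0"))/2; print("top cols 258..276")
for r in range(110,128): print(r,(g[r,258:277]/2.56).astype(int).tolist())
g=G("side6"); print("hub side cols 206..230")
for r in range(128,154,2): print(r,(g[r,206:231]/2.56).astype(int).tolist())
g=G("top6"); print("hub top cols 254..279")
for r in range(94,122,2): print(r,(g[r,254:280]/2.56).astype(int).tolist())
```

```text
side shaft cols 212..230
153 [68, 68, 69, 68, 67, 67, 68, 68, 68, 68, 69, 69, 69, 68, 69, 70, 71, 73, 74]
154 [63, 63, 65, 66, 65, 66, 68, 71, 70, 67, 66, 66, 66, 66, 67, 67, 67, 68, 69]
155 [59, 61, 63, 64, 65, 67, 74, 79, 76, 69, 66, 66, 66, 66, 66, 66, 66, 65, 65]
156 [59, 60, 62, 64, 66, 71, 79, 83, 78, 70, 66, 66, 66, 66, 66, 66, 65, 64, 64]
157 [59, 61, 63, 65, 68, 74, 81, 83, 78, 70, 66, 67, 68, 68, 68, 67, 66, 65, 64]
158 [62, 66, 71, 74, 75, 77, 81, 81, 77, 73, 75, 79, 80, 79, 78, 77, 74, 70, 67]
159 [76, 84, 88, 88, 87, 82, 78, 75, 73, 76, 86, 91, 92, 91, 92, 91, 89, 84, 78]
160 [92, 94, 95, 95, 93, 87, 77, 69, 68, 77, 90, 94, 95, 95, 95, 95, 95, 93, 90]
161 [95, 96, 96, 95, 95, 90, 77, 66, 65, 76, 91, 95, 96, 96, 96, 96, 95, 95, 94]
162 [96, 96, 96, 96, 95, 92, 79, 66, 64, 75, 91, 95, 96, 96, 96, 96, 95, 94, 95]
163 [95, 96, 96, 95, 95, 93, 81, 67, 64, 72, 88, 95, 96, 96, 96, 95, 94, 94, 95]
164 [95, 96, 95, 95, 95, 93, 81, 67, 63, 68, 85, 94, 96, 96, 96, 95, 94, 94, 95]
165 [95, 95, 95, 95, 95, 93, 83, 68, 63, 66, 82, 93, 96, 96, 96, 95, 94, 94, 94]
166 [95, 95, 95, 96, 9
[... 4334 characters left out ...]
8, 47, 46, 47, 53, 56, 57, 57, 58, 60, 60, 57]
110 [96, 96, 94, 83, 78, 68, 61, 59, 58, 57, 55, 53, 52, 50, 47, 47, 46, 51, 54, 57, 56, 56, 56, 56, 56, 56]
112 [96, 95, 95, 95, 96, 96, 88, 64, 58, 56, 55, 53, 51, 48, 46, 48, 51, 55, 57, 55, 54, 52, 53, 55, 54, 55]
114 [96, 95, 95, 92, 95, 96, 96, 94, 80, 66, 59, 55, 54, 57, 62, 72, 92, 94, 85, 64, 64, 67, 67, 67, 66, 65]
116 [96, 96, 96, 80, 66, 84, 95, 96, 96, 96, 96, 95, 95, 96, 96, 96, 95, 89, 71, 62, 64, 66, 64, 67, 59, 60]
118 [96, 96, 95, 76, 58, 57, 60, 70, 86, 89, 90, 92, 91, 88, 83, 80, 70, 69, 66, 67, 66, 71, 64, 60, 58, 59]
120 [96, 96, 96, 90, 90, 89, 92, 91, 90, 58, 39, 37, 38, 38, 44, 60, 61, 65, 66, 66, 63, 62, 58, 57, 57, 57]
```

Call:
jog_arm --targets '[{"translation":[-0.0006,-0.0025,0.005],"angular":[0,0,0],"claw":0.1},{"translation":[-0.0006,-0.0025,0.015],"angular":[0,0,0],"claw":0.1},{"translation":[-0.0006,-0.0025,0.022],"angular":[0,0,0],"claw":0.1},{"translation":[-0.0006,-0.0025,0.024],"angular":[0,0,0],"claw":0.1},{"translation":[-0.0006,-0.0025,0.024],"angular":[0,0,0],"claw":0.1},{"translation":[-0.0006,-0.0025,0.024],"angular":[0,0,0],"claw":0.1}]'

```text
time: 15.1
eef_pos: [0.6796, -0.0151, 0.2351]
ee_rot: [0.003, 1.0, -0.001, 0.001]
wrist_force: [-0.1, -0.5, -1.2]
grip_width: 0.0341
finger_force: 50.2
```

Run:
```python
from h import *
go((.6785,-.013,.15,None))
```

```text
t 15.10 p [ 0.6796 -0.0151  0.2351] ty 89.67 w 0.0341 F [-0.1 -0.5 -1.2]
T [0.0011, 0.0022, 0.0851] A [-0.0017, 0.001, 0.0]
```

Call:
jog_arm --targets '[{"translation":[0.0005,0.0015,0.002],"angular":[0,0,0],"claw":0.1},{"translation":[0.0005,0.0015,0.006],"angular":[0,0,0],"claw":0.1},{"translation":[0.0005,0.0015,0.01],"angular":[0,0,0],"claw":0.1},{"translation":[0.0005,0.0015,0.014],"angular":[0,0,0],"claw":0.1},{"translation":[0.0005,0.0015,0.017],"angular":[0,0,0],"claw":0.1},{"translation":[0.0005,0.0015,0.02],"angular":[0,0,0],"claw":0.1},{"translation":[0.0005,0.0015,0.022],"angular":[0,0,0],"claw":0.1},{"translation":[0.0005,0.0015,0.022],"angular":[0,0,0],"claw":0.1}]'

```text
time: 15.9
eef_pos: [0.6788, -0.0139, 0.2125]
ee_rot: [0.003, 1.0, -0.001, 0.0]
wrist_force: [0.3, -0.3, -0.6]
grip_width: 0.034
finger_force: 50.2
```

Call:
jog_arm --targets '[{"translation":[0,0,0.004],"angular":[0,0,0],"claw":0.1},{"translation":[0,0,0.01],"angular":[0,0,0],"claw":0.1},{"translation":[0,0,0.016],"angular":[0,0,0],"claw":0.1},{"translation":[0,0,0.022],"angular":[0,0,0],"claw":0.1},{"translation":[0,0,0.028],"angular":[0,0,0],"claw":0.1},{"translation":[0,0,0.033],"angular":[0,0,0],"claw":0.1},{"translation":[0,0,0.035],"angular":[0,0,0],"claw":0.1},{"translation":[0,0,0.035],"angular":[0,0,0],"claw":0.1}]'

```text
time: 16.7
eef_pos: [0.6788, -0.0139, 0.1775]
ee_rot: [0.003, 1.0, -0.001, 0.0]
wrist_force: [0.2, 0.7, -1.8]
grip_width: 0.0341
finger_force: 50.2
```

Call:
jog_arm --targets '[{"translation":[0,0,0.004],"angular":[0,0,0],"claw":0.1},{"translation":[0,0,0.01],"angular":[0,0,0],"claw":0.1},{"translation":[0,0,0.016],"angular":[0,0,0],"claw":0.1},{"translation":[0,0,0.02],"angular":[0,0,0],"claw":0.1},{"translation":[0,0,0.023],"angular":[0,0,0],"claw":0.1},{"translation":[0,0,0.025],"angular":[0,0,0],"claw":0.1},{"translation":[0,0,0.026],"angular":[0,0,0],"claw":0.1},{"translation":[0,0,0.027],"angular":[0,0,0],"claw":0.1}]'

```text
time: 17.5
eef_pos: [0.6791, -0.0139, 0.151]
ee_rot: [0.003, 1.0, -0.001, 0.001]
wrist_force: [-0.5, -0.2, -1.1]
grip_width: 0.0338
finger_force: 50.2
```

Call:
jog_arm --targets '[{"translation":[0,0,0.0005],"angular":[0,0,0],"claw":0.1},{"translation":[0,0,0.001],"angular":[0,0,0],"claw":0.1},{"translation":[0,0,0.001],"angular":[0,0,0],"claw":0.1}]'

```text
time: 17.8
eef_pos: [0.679, -0.0139, 0.1501]
ee_rot: [0.003, 1.0, -0.001, 0.0]
wrist_force: [-0.0, 0.4, -0.3]
grip_width: 0.0344
finger_force: 50.3
```

Call:
jog_arm --targets '[{"translation":[0,0,0.0005],"angular":[0,0,0],"claw":0.1},{"translation":[0,0,0.001],"angular":[0,0,0],"claw":0.1},{"translation":[0,0,0.001],"angular":[0,0,0],"claw":0.1}]'

```text
time: 18.1
eef_pos: [0.6792, -0.0138, 0.15]
ee_rot: [0.003, 1.0, -0.001, 0.001]
wrist_force: [-1.1, -0.2, 5.0]
grip_width: 0.0342
finger_force: 50.8
```

Call:
jog_arm --targets '[{"translation":[0,0,0],"angular":[0,0,0],"claw":0.75},{"translation":[0,0,0],"angular":[0,0,0],"claw":0.75},{"translation":[0,0,0],"angular":[0,0,0],"claw":0.75},{"translation":[0,0,0],"angular":[0,0,0],"claw":0.75},{"translation":[0,0,0],"angular":[0,0,0],"claw":0.75}]'

```text
time: 18.6
eef_pos: [0.679, -0.0139, 0.1488]
ee_rot: [0.003, 1.0, -0.001, 0.0]
wrist_force: [-0.4, 0.4, 0.2]
grip_width: 0.0643
finger_force: 0.0
```

Call:
jog_arm --targets '[{"translation":[0,0,-0.01],"angular":[0,0,0],"claw":0.75},{"translation":[0,0,-0.03],"angular":[0,0,0],"claw":0.75},{"translation":[0,0,-0.06],"angular":[0,0,0],"claw":0.75},{"translation":[0,0,-0.1],"angular":[0,0,0],"claw":0.75},{"translation":[0,0,-0.13],"angular":[0,0,0],"claw":0.75},{"translation":[0,0,-0.14],"angular":[0,0,0],"claw":0.75},{"translation":[0.03,0.05,-0.14],"angular":[0,0,0],"claw":0.75},{"translation":[0.06,0.1,-0.14],"angular":[0,0,0],"claw":0.75}]'

```text
time: 19.4
eef_pos: [0.6277, 0.0716, 0.2882]
ee_rot: [0.005, 1.0, -0.001, 0.0]
wrist_force: [0.1, 1.3, 0.6]
grip_width: 0.0641
finger_force: 0.0
```

Call:
jog_arm --targets '[{"translation":[0.02,0.05,0],"angular":[0,0,0],"claw":0.75},{"translation":[0.04,0.1,0],"angular":[0,0,0],"claw":0.75},{"translation":[0.06,0.15,0],"angular":[0,0,0],"claw":0.75},{"translation":[0.08,0.2,0],"angular":[0,0,0],"claw":0.75},{"translation":[0.09,0.24,0],"angular":[0,0,0],"claw":0.75},{"translation":[0.09,0.26,0],"angular":[0,0,0],"claw":0.75},{"translation":[0.09,0.26,0],"angular":[0,0,0],"claw":0.75}]'

```text
time: 20.1
eef_pos: [0.5358, 0.3385, 0.2879]
ee_rot: [-0.002, 1.0, 0.001, -0.001]
wrist_force: [-0.5, 0.6, -0.1]
grip_width: 0.064
finger_force: 0.0
```

Run:
```python
from h import *
go()
t=snap("top","7"); s=snap("side","7")
W=([18,60,150],[32,200,255]); u=np.array([np.cos(np.radians(-7.9)),np.sin(np.radians(-7.9))]); c=np.array([.6785,-.0135])
b=max(blobs(t,*W,30,(230,155,282,178)),key=lambda b:b[0]); v,w=np.nonzero(b[2]); P=plane(t,np.c_[w,v],.091)[:,:2]
l=cv2.fitLine((P*1000).astype(np.float32),cv2.DIST_L2,0,.01,.01).ravel()[:2]; l=l*np.sign(l[1]); q=P@l; k=np.array([l[1],-l[0]])
m=l*(q.min()+q.max())/2+k*(P.mean(0)@k); r=m-c; print("tray yaw",np.degrees(np.arctan2(-l[0],l[1])),"lip x",r@u+.155,"y",r@[-u[1],u[0]])
X=np.array([[*c,.17],[*c,.07]]); print(proj(t,X),proj(s,X))
cv2.imwrite("pics/v7.png",np.hstack([crop(t,225,75,80,110,5),crop(s,180,120,80,110,5)]))
```

```text
t 20.10 p [0.5358 0.3385 0.2879] ty 90.22 w 0.0640 F [-0.5  0.6 -0.1]
tray yaw -11.110256 lip x 0.0012027326002239103 y -0.015293007028646277
[[266.5618546  111.79065889]
 [265.56482535 122.95045515]] [[218.6716909  150.16765762]
 [220.4779786  171.36808714]]
```

View pics/v7.png

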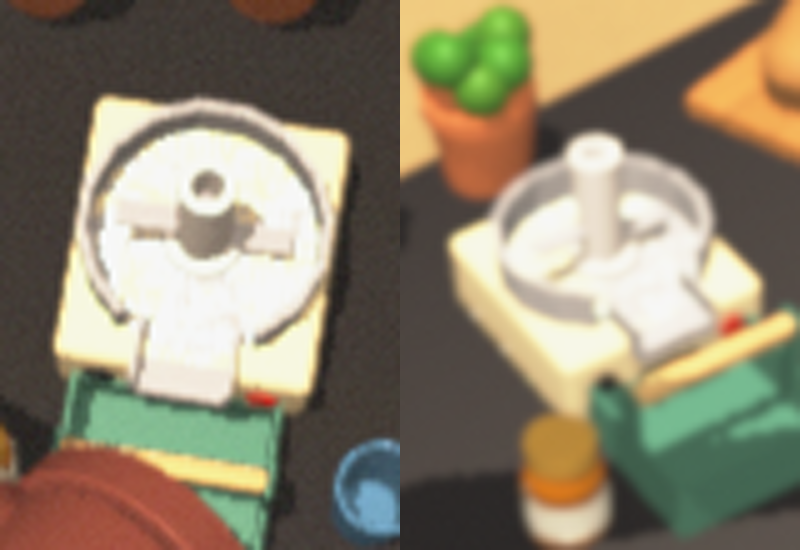

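Run:
```python
from h import *
go((.436,.0205,.15,82.1),(.436,.0205,.038,82.1))
```

```text
t 20.20 p [0.5392 0.3327 0.2874] ty 89.73 w 0.0641 F [ 0.3 -1.2 -0.8]
T [0.1017, -0.3122, 0.1386] A [-0.0038, 0.0002, 0.1332]
T [0.1017, -0.3118, 0.2506] A [-0.0038, 0.0002, 0.1332]
```

Call:
jog_arm --targets '[{"translation":[0.102,-0.31,0.03],"angular":[0,0,0.133],"claw":0},{"translation":[0.102,-0.31,0.03],"angular":[0,0,0.133],"claw":0},{"translation":[0.102,-0.31,0.03],"angular":[0,0,0.133],"claw":0},{"translation":[0.102,-0.31,0.03],"angular":[0,0,0.133],"claw":0},{"translation":[0.102,-0.31,0.03],"angular":[0,0,0.133],"claw":0},{"translation":[0.102,-0.31,0.03],"angular":[0,0,0.133],"claw":0},{"translation":[0.102,-0.31,0.03],"angular":[0,0,0.133],"claw":0},{"translation":[0.102,-0.31,0.03],"angular":[0,0,0.133],"claw":0}]'

```text
time: 21.0
eef_pos: [0.4338, 0.0159, 0.2575]
ee_rot: [0.076, 0.997, -0.004, -0.001]
wrist_force: [0.4, 1.0, -0.9]
grip_width: -0.0002
finger_force: 0.0
```

Call:
jog_arm --targets '[{"translation":[0,0,0.02],"angular":[0,0,0],"claw":0},{"translation":[0,0,0.06],"angular":[0,0,0],"claw":0},{"translation":[0,0,0.1],"angular":[0,0,0],"claw":0},{"translation":[0,0,0.13],"angular":[0,0,0],"claw":0},{"translation":[0,0,0.13],"angular":[0,0,0],"claw":0}]'

```text
time: 21.5
eef_pos: [0.4335, 0.0219, 0.126]
ee_rot: [0.07, 0.998, -0.002, -0.003]
wrist_force: [-0.4, -0.1, 0.5]
grip_width: -0.0
finger_force: 0.0
```

Run:
```python
from h import *
go((.436,.0205,.038,82.1),(.4497,.0187,.038,82.1))
```

```text
t 21.50 p [0.4335 0.0219 0.126 ] ty 82.00 w -0.0000 F [-0.4 -0.1  0.5]
T [-0.0033, -0.0007, 0.088] A [-0.0039, -0.0065, -0.0018]
T [-0.0171, -0.0006, 0.0879] A [-0.0039, -0.0065, -0.0018]
```

Call:
jog_arm --targets '[{"translation":[0.001,0,0.03],"angular":[0,0,0],"claw":0},{"translation":[0.001,0,0.06],"angular":[0,0,0],"claw":0},{"translation":[0.001,0,0.08],"angular":[0,0,0],"claw":0},{"translation":[0.001,0,0.088],"angular":[0,0,0],"claw":0},{"translation":[0.001,0,0.088],"angular":[0,0,0],"claw":0}]'

```text
time: 22.0
eef_pos: [0.4356, 0.0231, 0.0411]
ee_rot: [0.07, 0.998, -0.001, 0.001]
wrist_force: [-0.8, -0.1, 0.8]
grip_width: 0.0001
finger_force: 0.0
```

Call:
jog_arm --targets '[{"translation":[-0.003,0,0],"angular":[0,0,0],"claw":0},{"translation":[-0.006,0,0],"angular":[0,0,0],"claw":0},{"translation":[-0.009,0,0],"angular":[0,0,0],"claw":0},{"translation":[-0.012,0,0],"angular":[0,0,0],"claw":0},{"translation":[-0.014,0,0],"angular":[0,0,0],"claw":0},{"translation":[-0.015,0,0],"angular":[0,0,0],"claw":0}]'

```text
time: 22.6
eef_pos: [0.45, 0.021, 0.0408]
ee_rot: [0.069, 0.998, -0.001, 0.001]
wrist_force: [-0.8, -1.0, -0.0]
grip_width: 0.0001
finger_force: 0.0
```

Call:
jog_arm --targets '[{"translation":[-0.001,0,0],"angular":[0,0,0],"claw":0},{"translation":[-0.002,0,0],"angular":[0,0,0],"claw":0},{"translation":[-0.003,0,0],"angular":[0,0,0],"claw":0},{"translation":[-0.003,0,0],"angular":[0,0,0],"claw":0}]'

```text
time: 23.0
eef_pos: [0.4514, 0.0208, 0.0406]
ee_rot: [0.069, 0.998, -0.001, -0.001]
wrist_force: [-2.3, 0.3, 1.8]
grip_width: 0.0002
finger_force: 1.4
```

Call:
jog_arm --targets '[{"translation":[-0.001,0,0],"angular":[0,0,0],"claw":0},{"translation":[-0.002,0,0],"angular":[0,0,0],"claw":0},{"translation":[-0.003,0,0],"angular":[0,0,0],"claw":0},{"translation":[-0.003,0,0],"angular":[0,0,0],"claw":0}]'

```text
time: 23.4
eef_pos: [0.4515, 0.0207, 0.0405]
ee_rot: [0.069, 0.998, -0.002, -0.003]
wrist_force: [-8.5, 2.0, 6.4]
grip_width: 0.0001
finger_force: 4.3
```

Call:
jog_arm --targets '[{"translation":[-0.001,0,0],"angular":[0,0,0],"claw":0},{"translation":[-0.002,0,0],"angular":[0,0,0],"claw":0},{"translation":[-0.003,0,0],"angular":[0,0,0],"claw":0},{"translation":[-0.003,0,0],"angular":[0,0,0],"claw":0}]'

```text
time: 23.8
eef_pos: [0.4515, 0.0206, 0.0403]
ee_rot: [0.068, 0.998, -0.002, -0.006]
wrist_force: [-13.3, 2.8, 9.4]
grip_width: 0.0002
finger_force: 6.7
```

Call:
jog_arm --targets '[{"translation":[0.008,0,0],"angular":[0,0,0],"claw":0},{"translation":[0.016,0,0],"angular":[0,0,0],"claw":0},{"translation":[0.02,0,0],"angular":[0,0,0],"claw":0},{"translation":[0.02,0,-0.03],"angular":[0,0,0],"claw":0},{"translation":[0.02,0,-0.07],"angular":[0,0,0],"claw":0},{"translation":[0.02,0,-0.11],"angular":[0,0,0],"claw":0},{"translation":[0.02,0,-0.15],"angular":[0,0,0],"claw":0},{"translation":[0.02,0,-0.19],"angular":[0,0,0],"claw":0}]'

```text
time: 24.6
eef_pos: [0.439, 0.0227, 0.2325]
ee_rot: [0.07, 0.998, -0.001, 0.001]
wrist_force: [1.3, -0.3, 0.1]
grip_width: 0.0001
finger_force: 0.0
```

Call:
jog_arm --targets '[{"translation":[0,0.4,0],"angular":[0,0,0],"claw":0},{"translation":[0,0.4,0],"angular":[0,0,0],"claw":0},{"translation":[0,0.4,0],"angular":[0,0,0],"claw":0},{"translation":[0,0.4,0],"angular":[0,0,0],"claw":0},{"translation":[0,0.4,0],"angular":[0,0,0],"claw":0},{"translation":[0,0.4,0],"angular":[0,0,0],"claw":0},{"translation":[0,0.4,0],"angular":[0,0,0],"claw":0},{"translation":[0,0.4,0],"angular":[0,0,0],"claw":0}]'

```text
time: 25.4
eef_pos: [0.4949, 0.4209, 0.2298]
ee_rot: [0.07, 0.998, -0.001, 0.001]
wrist_force: [0.2, -0.3, 0.5]
grip_width: 0.0001
finger_force: 0.0
```

Call:
jog_arm --targets '[{"translation":[0,0,0],"angular":[0,0,0],"claw":0},{"translation":[0,0,0],"angular":[0,0,0],"claw":0},{"translation":[0,0,0],"angular":[0,0,0],"claw":0}]'

```text
time: 25.7
eef_pos: [0.4949, 0.4176, 0.2296]
ee_rot: [0.07, 0.998, -0.002, 0.001]
wrist_force: [0.6, -0.8, 0.4]
grip_width: -0.0002
finger_force: 0.0
```

Run:
```python
from h import *
go()
t=snap("top","8"); s=snap("side","8")
W=([18,60,150],[32,200,255]); u=np.array([np.cos(np.radians(-7.9)),np.sin(np.radians(-7.9))]); c=np.array([.6785,-.0135])
b=max(blobs(t,*W,30,(230,155,282,178)),key=lambda b:b[0]); v,w=np.nonzero(b[2]); P=plane(t,np.c_[w,v],.091)[:,:2]
l=cv2.fitLine((P*1000).astype(np.float32),cv2.DIST_L2,0,.01,.01).ravel()[:2]; l=l*np.sign(l[1]); q=P@l; k=np.array([l[1],-l[0]])
m=l*(q.min()+q.max())/2+k*(P.mean(0)@k); r=m-c; print(b[0],"tray yaw",np.degrees(np.arctan2(-l[0],l[1])),"lip x",r@u+.155,"y",r@[-u[1],u[0]])
cv2.imwrite("pics/v8.png",np.hstack([cv2.resize(t["color"][:,:,::-1],(400,300)),cv2.resize(s["color"][:,:,::-1],(400,300))]))
```

```text
t 25.70 p [0.4949 0.4176 0.2296] ty 81.95 w -0.0002 F [ 0.6 -0.8  0.4]
220 tray yaw -7.9443336 lip x -0.00018421473905042007 y 0.002246948794842829
```

View pics/v8.png

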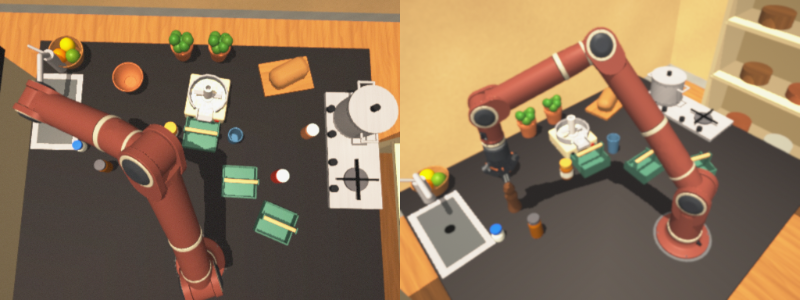

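```bash
python3 -c "
from rig import job
print(job.job_done())"
```

```text
the job is handed in; nothing more can be done
None
```

The blade sits fully home on the shaft. The tray is flat against the front face, about 0 mm from it, 2 mm off centre and square to about 0.1°. The bystanders are all still standing, and the job was handed in at about 26 s; no verdict came back.

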